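# Charge the tumbler and hold its run lever

## Robot

A 6-joint arm with a two-finger parallel gripper is mounted at the origin on a cart in front of the work surface, level with it; the furniture and walls round the work are solid. World frame = base frame: x ahead of the robot, y to its left, z up, the work surface at z = 0. Lengths are in m, angles in rad, forces in N, time in s.
With the tool pointing down it reaches from about 0.25 to 0.775 m from the base axis. Payload 4 kg.
Tool frame: the origin (TCP) lies between the finger pads; the fingertips stand 14 mm ahead of it and the grasp point (between the pads) lies 5 mm behind it (nose_length is the distance from the TCP to the fingertips, in m); z points along the fingers, y is the line along which they close (so a half turn about z gives the same grasp; the last joint's range is limited). The gripper opens to 94 mm and grips with 3 to 60 N. Pads are 16 mm wide; open, the fingers measure 119 mm over their backs; the gripper's body (75 mm by 177 mm) begins 78 mm behind the grasp point.
Start: joints at [-1.318, 0.087, 1.371, -0, 1.684, -0.103], TCP at [0.192, -0.516, 0.22] pointing down, gripper open.
Joint ranges: [-3.1, 3.1], [-0.76, 2.03], [0.27, 2.55], [-1.08, 4.22], [0.17, 2.65], [-2.57, 2.57]. Speed limits (rad/s): [2.79, 2.79, 3.14, 3.14, 3.14, 3.14].

## Interface

Orientations are given as [roll, pitch, yaw] about the fixed x, y, z axes, in that order (R = Rz(yaw) Ry(pitch) Rx(roll)).
In Python, from bench import * gives the robot as it stands.
- The arm moves only by the tool move_arm, never from a script. Its argument "steps" is one flat list of numbers, 7 for each row, row after row: the turn, a rotation vector about the world's x, y, z in rad, then the shift along the world's x, y, z in m, then the opening, from 0 (shut) to 1 (fully open). A call has 1 to 12 rows; each row is the pose to reach, as a shift and turn from the pose commanded when the call began; what a row does not reach only later rows make up. A row lasts 1/10 s, in which the tool goes at most 50 mm and 8.59 degrees, less where a joint would pass 70% of its speed; a pose out of reach is approached as far as the arm can. A call with a gripper value outside its range is refused whole. The fingers move at their own pace and stop on an object; the grip force is fixed at half the most. Time passes only in rows, so rows that repeat a pose let the fingers close. It gives the time, the measured TCP pose, the force, the opening and the grip force at its end, in the units of the state.
- get_obs(): the state, without advancing time (a new reading comes with each control period).
- snapshot(name): name is "side" or "top"; returns (picture, depth): 480x640x3 uint8, red, green, blue; 480x640 float32, m along the optical axis (not along the pixel's ray), 0 where there is no reading.
- camera_model(name): a dict with "fx", "fy", "cx", "cy" (pixels), "rvec" (rotation vector, rad) and "tvec" (3), from world to camera coordinates, as OpenCV has them. Camera axes: x right, y down, z forward; pixel columns grow to the right and rows downward; lengths in m; the calibration is good to about 2 mm. A picture is of the moment at which its call begins. camera_model takes no time and is no camera call.
- close_job(): hands the job in; it is judged then, once.
Trained networks look in the newest picture that a camera, given by its name, has taken for a name from the list of things; names that differ only in an ending like _2 or _b are one class to them, and where a whole thing is asked for, a point or a joint stands for the part that bears it (a point fixed in the world has none). Each returns a list of dicts, best first, with "score" (0 to 1); they miss things now and then, are a little off and sometimes report something else, mostly with a low value. They report only what shows in the picture. A call takes as long as a camera call.
- silhouettes(camera, target): "pixels" (480x640 bool, what is visible of it) and "uv" ([column, row] in pixels, amid what is visible of it).
- spot_point(camera, target): "uv" ([column, row] in pixels: a listed point, or the origin of a listed thing).
The state is a dict: "time": time; "joint_positions": joint angles; "qvel": joint speeds; "joint_torque": joint torques, N m; "tool_pos": TCP position; "ee_rot": TCP orientation; "wrist_force": force on the tool from outside, world axes, zero at the start; "wrist_torque": the same for the moment, N m; "width": finger opening in m; "finger_force": force on a finger pad.
Only numpy, scipy, OpenCV 4.12 (cv2) and the standard library are available. Lean on these libraries where they do the work, as an engineer would, in place of code of your own. Each camera call takes 0.05 s, during which the arm holds its last target. There are 200 camera calls.

## Task

Carry the tote by its handle and tip all six ceramic stones over its spout into the tumbler's hopper, then stand the empty tote upright on the table and let go of it. Then press the black pad of the sprung hold-to-run lever down with the fingers to half its travel, never down to its stop, and keep holding it there: the program finishes while still holding the lever at half travel. Leave the roll of tape, the tape measure and the nippers where they are.

Things in the scene. Friction and masses are not known exactly. Their poses are not given: they have to be found in the camera images.
- hopper: The tumbler: fixed grey cabinet 210 x 210 mm, 140 mm high; its top is an open steel hopper (mouth 200 x 200 mm) whose walls slope in to a closed floor 90 x 90 mm. Behind it (own +x) a dark motor, 102 mm high, reaches 177 mm from the centre. Origin: centre of the underside on the table, z up; louvred front to own -x, roughly to the robot. Stands on the robot's left or right.
- hopper_mouth (a point): Centre of the hopper's mouth, 140 mm above the table; the rim round it is 144 mm high.
- hopper_floor (a point): Centre of the hopper's inner floor, 62 mm above the table.
- tote: Loose grey pouring tote, 0.2 to 0.33 kg. Origin: centre of the underside, z up. Floor 122 (x) x 98 mm, walls 45 mm high on three sides; to own -x no wall but a spout, the floor rising to an open lip. Over the middle, along own y, an aluminium handle bar 104 mm long, 12 mm thick (x), 94 to 118 mm above the underside. Starts on the table holding the stones, spout roughly to the robot.
- tote_grip (a point): Centre of the tote's handle bar, 106 mm above the tote's underside. Grip the bar with fingers closing along the tote's x (12 mm).
- tote_spout (a point): Middle of the lip of the tote's spout, 105 mm to its own -x, 16 mm above its underside.
- run_lever (a joint): Angle of the hold-to-run lever, rad: 0 = released (up), 0.44 = against its lower stop; half travel is 0.22. A spring brings it back up when let go; pressed down on the middle of the pad it takes about 2 N to start, 7 N at half travel, 11 N at the stop.
- lever_stand: Fixed stand of the run lever: grey base plate 170 (x) x 85 mm, two cheeks 85 mm high carrying the hinge (55 mm to +x, 70 mm up, axis along y). The lever reaches to own -x, ending in a black pad 56 x 46 mm. On the +y side a steel gauge strip 110 mm high with a small dark pin 76 mm up: at half travel the lever arm is level, its top edge at the pin. Origin: centre of the underside, z up.
- lever_pad (a point): Middle of the top face of the lever's black pad, about 105 mm from the hinge; moves with the lever. About 101 mm above the table when released, 78 mm at half travel, 55 mm at the lower stop.
- stone_0: One of six alike white ceramic tumbling stones: a short barrel 22 mm across, 18 mm high, 20 g. Origin at the centre of one end face. It starts upright in the tote.
- stone_1: One of six alike white ceramic tumbling stones: a short barrel 22 mm across, 18 mm high, 20 g. Origin at the centre of one end face. It starts upright in the tote.
- stone_2: One of six alike white ceramic tumbling stones: a short barrel 22 mm across, 18 mm high, 20 g. Origin at the centre of one end face. It starts upright in the tote.
- stone_3: One of six alike white ceramic tumbling stones: a short barrel 22 mm across, 18 mm high, 20 g. Origin at the centre of one end face. It starts upright in the tote.
- stone_4: One of six alike white ceramic tumbling stones: a short barrel 22 mm across, 18 mm high, 20 g. Origin at the centre of one end face. It starts upright in the tote.
- stone_5: One of six alike white ceramic tumbling stones: a short barrel 22 mm across, 18 mm high, 20 g. Origin at the centre of one end face. It starts upright in the tote.
- masking_tape: roll of cream masking tape lying flat, ring 104 mm across, 25 mm high. A bystander. Origin: centre of its underside.
- tape_measure: yellow and black tape measure, 33 x 80 x 60 mm high. A bystander. Origin: centre of its underside.
- nippers: tile nippers (pliers with red grips), lying flat, 172 x 63 x 16 mm, along its own x. A bystander. Origin: centre of its underside.

How it is judged:
On the way, in this order (a step that is already met when the one before it is completed fails the run):
1. the tote, lifted clear of the table over the tumbler, is tipped (angle between tote's own z axis and vertical above 0.35 rad and height (world z) of tote_grip above 0.17 m and horizontal distance between tote_spout and hopper_mouth below 0.15 m), for 0.1 s.
2. all six stones lie in the hopper (horizontal distance between each of stone_0, stone_1, stone_2, stone_3, stone_4, stone_5 and hopper_floor below 0.095 m and height (world z) of stone_0 between 0.055 and 0.135 m and height (world z) of stone_1 between 0.055 and 0.135 m and height (world z) of stone_2 between 0.055 and 0.135 m and height (world z) of stone_3 between 0.055 and 0.135 m and height (world z) of stone_4 between 0.055 and 0.135 m and height (world z) of stone_5 between 0.055 and 0.135 m), for 0.2 s.
3. the empty tote stands upright on the table, let go (height (world z) of tote between -0.006 and 0.015 m and angle between tote's own z axis and vertical below 0.08 rad and contact force between the fingers and tote below 0.1 N), for 0.2 s.
4. the fingers hold the lever near half travel (value of joint run_lever between 0.15 and 0.29 rad and contact force between the fingers and run_lever above 1.5 N), for 0.5 s.
At the end, for the whole second after the job is handed in: All six stones lie in the hopper; the tote stands upright (within 0.08 rad) on the table, not touched by the fingers; the fingers press the lever with more than 1.5 N and keep it at rest between 0.15 and 0.29 rad (half travel is 0.22); nothing else holds it down (all of step 2 and all of step 3 and all of step 4 and velocity of joint run_lever between -0.05 and 0.05 rad/s and contact force between tote and run_lever below 0.1 N); the arm keeps its last pose, push and grip.
It fails at once if the lever is pressed down to its stop (beyond 0.40 rad) (value of joint run_lever above 0.4 rad).
It fails at once if a bystander is shifted by more than 30 mm (distance of any of masking_tape, tape_measure, nippers from where it was at the start of the episode above 0.03 m).
It also fails if it takes over 72 s, if anything falls off the work surface, if the arm or the gripper's body presses on something with over 40 N, if the wrist force passes 120 N, or if a joint passes its speed limit or range.

## Working session

There is one attempt and no reset: what is moved stays moved. The work goes in short steps, Python scripts to look and compute and a tool call to move; the robot and the scene stay as the last step left them, time stands still between calls to the robot, and variables do not carry over. Pictures are saved under pics/ and viewed, at most 10 in all, crops included, and the job is handed in when it is done.

Besides the shell and the picture viewer there is one more tool, called after "Emit:" as name(argument=value, ...) on one line, values as JSON. move_arm: Moves the arm, as the interface text tells. Its arguments: {"type":"object","properties":{"steps":{"type":"array"}},"required":["steps"]}

```bash
mkdir -p pics; cat > h.py <<'E'
from bench import *
import numpy as np, cv2
def cam(n):
    m=camera_model(n); R=cv2.Rodrigues(np.array(m["rvec"],float))[0]; return m,R,np.array(m["tvec"],float).ravel()
def ray(n,uv):
    m,R,t=cam(n); d=R.T@np.array([(uv[0]-m["cx"])/m["fx"],(uv[1]-m["cy"])/m["fy"],1]); return -R.T@t,d
def atz(n,uv,z):
    c,d=ray(n,uv); return c+d*(z-c[2])/d[2]
def cloud(n,depth,mask):
    m,R,t=cam(n); v,u=np.nonzero(mask&(depth>0)); z=depth[v,u]
    return (np.c_[(u-m["cx"])/m["fx"]*z,(v-m["cy"])/m["fy"]*z,z]-t)@R
def proj(n,p):
    m,R,t=cam(n); q=R@np.array(p)+t; return [m["fx"]*q[0]/q[2]+m["cx"],m["fy"]*q[1]/q[2]+m["cy"]]
def save(n,name):
    p,d=snapshot(n); cv2.imwrite("pics/"+name,p[:,:,::-1]); return p,d
E
python3 - <<'E'
from h import *
np.set_printoptions(precision=3,suppress=True)
D={c:save(c,c+"1.png")[1] for c in("top","side")}
Z=dict(hopper_mouth=.14,hopper_floor=.062,tote_grip=.106,tote_spout=.016,tote=0,lever_pad=.101,lever_stand=0,hopper=0,masking_tape=0,tape_measure=0,nippers=0)
for n,z in Z.items():
    for c in D:
        for r in spot_point(c,n)[:2]: print(n,c,round(r["score"],2),np.array(r["uv"]).round(),atz(c,r["uv"],z))
for n in("hopper","tote","lever_stand","run_lever","masking_tape","tape_measure","nippers"):
    for c in D:
        r=silhouettes(c,n)
        if r:
            P=cloud(c,D[c],r[0]["pixels"]); print(n,c,round(r[0]["score"],2),len(P),np.percentile(P,2,0),np.percentile(P,98,0))
            np.save(f"{n}_{c}.npy",P)
print(get_obs())
E
```

```text
hopper_mouth top 0.95 [431. 211.] [ 0.605 -0.261  0.14 ]
hopper_mouth top 0.42 [296. 249.] [0.538 0.005 0.14 ]
hopper_mouth side 0.84 [370. 179.] [ 0.62 -0.28  0.14]
hopper_floor top 0.8 [422. 221.] [ 0.599 -0.259  0.062]
hopper_floor top 0.19 [314. 242.] [ 0.56  -0.031  0.062]
hopper_floor side 0.85 [372. 210.] [ 0.603 -0.266  0.062]
tote_grip top 0.83 [314. 252.] [ 0.534 -0.029  0.106]
tote_grip side 0.88 [344. 229.] [ 0.533 -0.026  0.106]
tote_spout top 0.72 [343. 296.] [ 0.446 -0.091  0.016]
tote_spout top 0.49 [314. 251.] [ 0.545 -0.03   0.016]
tote_spout side 0.6 [389. 262.] [ 0.459 -0.103  0.016]
tote top 0.94 [315. 258.] [ 0.53  -0.032  0.   ]
tote side 0.73 [346. 273.] [ 0.527 -0.028  0.   ]
lever_pad top 0.83 [182. 261.] [0.523 0.236 0.101]
lever_pad side 0.85 [272. 280.] [0.515 0.24  0.101]
lever_stand top 0.74 [187. 245.] [0.568 0.252 0.   ]
lever_stand side 0.96 [248. 321.] [0.573 0.251 0.   ]
hopper top 0.8 [417. 221.] [ 0.608 -0.262  0.   ]
hopper side 0.75 [370. 236.] [ 0.594 -0.245  0.   ]
masking_tape top 0.78 [303. 172.] [ 0.727 -0.009  0.   ]
masking_tape side 0.9
[... 954 characters left out ...]
1   0.001] [ 0.374 -0.231  0.062]
tape_measure side 0.82 584 [ 0.339 -0.343  0.001] [ 0.376 -0.229  0.06 ]
nippers top 0.64 1035 [0.253 0.221 0.002] [0.412 0.279 0.017]
nippers side 0.65 795 [0.493 0.217 0.072] [0.623 0.293 0.105]
{'time': 1.9, 'joint_positions': array([-1.318,  0.087,  1.371,  0.   ,  1.684, -0.103]), 'qvel': array([-0.   , -0.001,  0.002, -0.001,  0.   ,  0.   ]), 'joint_torque': array([ -0.   , -34.003, -30.259,   0.072,   0.024,  -0.   ]), 'tool_pos': array([ 0.192, -0.516,  0.219]), 'ee_rot': array([-3.142, -0.   ,  0.356]), 'wrist_force': array([-0.062,  0.282,  0.269]), 'wrist_torque': array([ 0.032, -0.006, -0.081]), 'finger_force': 0.0, 'width': 0.09385340854071701}
```

View pics/top1.png

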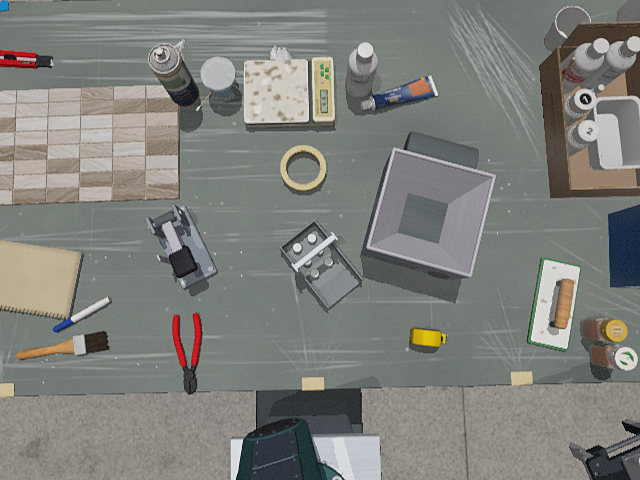

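View pics/side1.png

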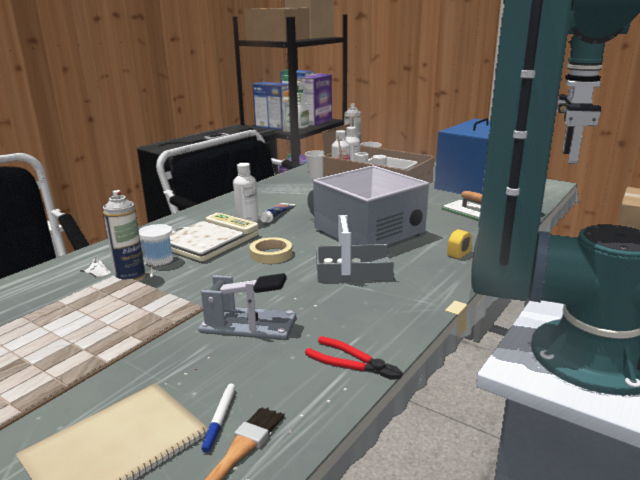

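The top view shows the tote at (316,262), spout towards (343,296), the hopper at (430,215) on the right, and the lever pad at (183,262) on the left. The side view agrees with this. Next I'll work out exact yaw angles.

```bash
python3 - <<'E'
from h import *
np.set_printoptions(precision=4,suppress=True)
for c in("top","side"):
    P=np.load(f"tote_{c}.npy"); B=P[(P[:,2]>.112)&(P[:,2]<.125)]
    r=cv2.minAreaRect(B[:,:2].astype(np.float32)*1000); print("bar",c,len(B),r, B[:,2].mean())
    r=cv2.minAreaRect(P[P[:,2]>.002][:,:2].astype(np.float32)*1000); print("tote",r)
    P=np.load(f"hopper_{c}.npy"); B=P[P[:,2]>.139]; print("rim",cv2.minAreaRect(B[:,:2].astype(np.float32)*1000))
    P=np.load(f"run_lever_{c}.npy"); B=P[(P[:,2]>.07)]; print("lever",cv2.minAreaRect(B[:,:2].astype(np.float32)*1000))
    P=np.load(f"lever_stand_{c}.npy"); B=P[(P[:,2]<.015)&(P[:,2]>.004)]; print("base",cv2.minAreaRect(B[:,:2].astype(np.float32)*1000))
E
```

```text
bar top 328 ((534.1318359375, -30.308517456054688), (18.790904998779297, 104.39799499511719), 37.304813385009766) 0.11733019248423525
tote ((516.709228515625, -43.61962890625), (168.18588256835938, 104.42743682861328), 37.40770721435547)
rim ((606.3062744140625, -261.6439208984375), (212.28872680664062, 212.54718017578125), 72.9350814819336)
lever ((560.768798828125, 257.1955261230469), (142.0657196044922, 46.80655288696289), 26.13587760925293)
base ((563.7916870117188, 258.48297119140625), (168.91412353515625, 86.01618194580078), 25.843116760253906)
bar side 138 ((534.6157836914062, -29.01935577392578), (19.16123390197754, 107.3319091796875), 37.36083221435547) 0.11699406117255386
tote ((517.168701171875, -42.297386169433594), (171.90261840820312, 114.58417510986328), 34.00413513183594)
rim ((607.7616577148438, -259.0540771484375), (213.8315887451172, 218.55361938476562), 73.29841613769531)
lever ((556.6044921875, 262.4754943847656), (138.6616668701172, 64.53543853759766), 23.194372177124023)
base ((573.2295532226562, 263.61566162109375), (190.13531494140625, 88.87383270263672), 25.559778213500977)
```

Emit:
move_arm(steps=[0,0,0.15,0.028,0.04,0.02,1,0,0,0.3,0.057,0.08,0.02,1,0,0,0.45,0.085,0.12,0.02,1,0,0,0.6,0.114,0.162,0.02,1,0,0,0.75,0.142,0.2,0.02,1,0,0,0.9,0.17,0.243,0.02,1,0,0,1.05,0.2,0.283,0.02,1,0,0,1.2,0.228,0.324,0.02,1,0,0,1.35,0.256,0.364,0.02,1,0,0,1.5,0.285,0.405,0.02,1,0,0,1.65,0.31,0.445,0.02,1,0,0,1.8,0.342,0.486,0.02,1])

```text
time: 3.1
tool_pos: [0.533, -0.0292, 0.24]
ee_rot: [3.141, 0.001, 2.162]
wrist_force: [0.3, -0.1, 0.6]
width: 0.0938
finger_force: 0.0
```

Emit:
move_arm(steps=[0,0,0.067,0,0,0,1,0,0,0.067,0,0,-0.03,1,0,0,0.067,0,0,-0.03,1])

```text
time: 3.4
tool_pos: [0.5305, -0.0302, 0.2054]
ee_rot: [-3.136, -0.006, 2.224]
wrist_force: [-0.4, 0.8, -0.1]
width: 0.0943
finger_force: 0.0
```

Emit:
move_arm(steps=[0,0,0,0,0,-0.03,1,0,0,0,0,0,-0.06,1,0,0,0,0,0,-0.09,1,0,0,0,0,0,-0.109,1,0,0,0,0,0,-0.109,1,0,0,0,0,0,-0.109,0,0,0,0,0,0,-0.109,0,0,0,0,0,0,-0.109,0,0,0,0,0,0,-0.109,0,0,0,0,0,0,-0.109,0,0,0,0,0,0,-0.109,0,0,0,0,0,0,-0.109,0])

```text
time: 4.6
tool_pos: [0.5324, -0.0311, 0.1006]
ee_rot: [3.141, 0.0, 2.223]
wrist_force: [-0.1, -0.3, -0.2]
width: 0.0414
finger_force: 0.0
```

Emit:
move_arm(steps=[0,0,0,0,0,0,0,0,0,0,0,0,0,0,0,0,0,0,0,0,0,0,0,0,0,0,0,0,0,0,0,0,0,0,0,0,0,0,0,0,0,0,0,0,0,0,0,0,0,0,0,0,0,0,0,0])

```text
time: 5.4
tool_pos: [0.5325, -0.0311, 0.1006]
ee_rot: [3.141, 0.0, 2.223]
wrist_force: [2.0, 1.2, 0.1]
width: 0.0118
finger_force: 30.0
```

Emit:
move_arm(steps=[0,0,0,0,0,0.008,0,0,0,0,0,0,0.023,0,0,0,0,0,0,0.043,0,0,0,0,0,0,0.065,0,0,0,0,0,0,0.088,0,0,0,0,0,0,0.112,0,0,0,0,0,0,0.136,0,0,0,0,0,0,0.16,0,0,0,0,0,0,0.184,0,0,0,0,0,0,0.204,0,0,0,0,0,0,0.222,0,0,0,0,0,0,0.23,0])

```text
time: 6.6
tool_pos: [0.5323, -0.0315, 0.3333]
ee_rot: [3.14, 0.003, 2.222]
wrist_force: [1.6, -0.2, -3.9]
width: 0.0119
finger_force: 30.0
```

```bash
python3 - <<'E'
from h import *
save("side","side2.png"); print(get_obs())
E
```

```text
{'time': 6.65, 'joint_positions': array([-1.65073307e-01,  5.34939883e-02,  1.18193741e+00, -3.63499741e-04,
        1.90197034e+00, -8.16784318e-01]), 'qvel': array([ 0.00300759,  0.00039999,  0.0440109 ,  0.00036676, -0.03636567,
        0.00094253]), 'joint_torque': array([-6.36703335e-02, -3.12253296e+01, -2.93030155e+01,  3.14776471e-02,
        2.28052936e-01,  2.74453370e-03]), 'tool_pos': array([ 0.53258627, -0.03146043,  0.33372674]), 'ee_rot': array([3.13897387, 0.00328995, 2.22238412]), 'wrist_force': array([ 1.07825221,  0.00348746, -3.41921014]), 'wrist_torque': array([ 0.00690228, -0.15582336,  0.0592112 ]), 'finger_force': 29.998795688152313, 'width': 0.01159776088684958}
```

View pics/side2.png

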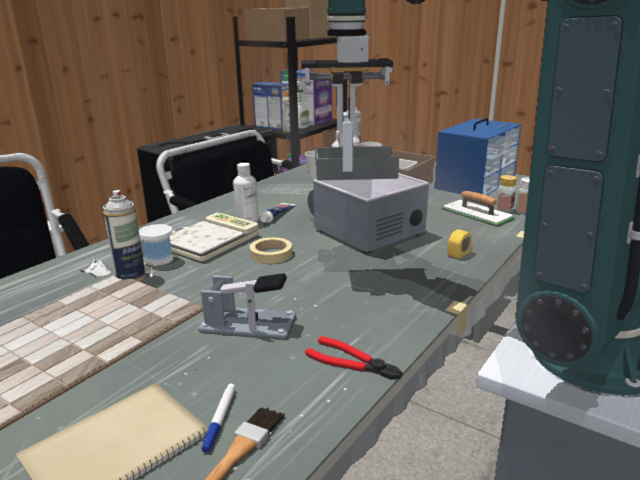

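Emit:
move_arm(steps=[0,0,-0.03,0.004,-0.007,0,0,0,0,-0.11,0.012,-0.025,0,0,0,0,-0.21,0.024,-0.048,0,0,0,0,-0.32,0.037,-0.074,0,0,0,0,-0.43,0.05,-0.1,0,0,0,0,-0.54,0.063,-0.126,0,0,0,0,-0.65,0.076,-0.152,0,0,0,0,-0.76,0.089,-0.178,0,0,0,0,-0.87,0.102,-0.203,0,0,0,0,-0.97,0.114,-0.227,0,0,0,0,-1.06,0.124,-0.248,0,0,0,0,-1.1,0.128,-0.256,0,0])

```text
time: 7.85
tool_pos: [0.6604, -0.2904, 0.3262]
ee_rot: [-3.136, 0.001, 1.116]
wrist_force: [0.3, -0.1, -4.5]
width: 0.0121
finger_force: 30.0
```

Emit:
move_arm(steps=[0,0,0,0,0,-0.005,0,0,0,0,0,0,-0.005,0])

```text
time: 8.05
tool_pos: [0.6599, -0.2872, 0.3223]
ee_rot: [-3.136, -0.0, 1.123]
wrist_force: [-0.9, 0.8, -4.4]
width: 0.012
finger_force: 30.0
```

```bash
python3 - <<'E'
from h import *
o=get_obs(); print(o["joint_positions"],o["tool_pos"],o["ee_rot"],o["wrist_force"])
save("top","top2.png")
E
```

```text
[-4.89314437e-01  5.19474802e-01  6.21913196e-01  1.86208527e-04
  2.00554640e+00 -4.12559474e-02] [ 0.6598868  -0.2872058   0.32226326] [-3.13626244e+00 -3.89474007e-04  1.12281478e+00] [-0.87529782  0.80310292 -4.38890234]
```

View pics/top2.png

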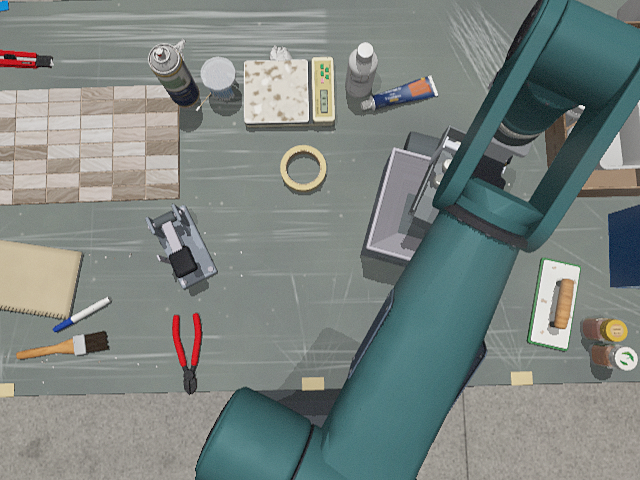

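Emit:
move_arm(steps=[-0.022,-0.045,0,0,0,0,0,-0.0435,-0.09,0,0,0,0,0,-0.087,-0.18,0,0,0,0,0,-0.13,-0.27,0,0,0,0,0,-0.174,-0.36,0,0,0,0,0,-0.2,-0.405,0,0,0,0,0,-0.218,-0.45,0,0,0,0,0,-0.24,-0.5,0,-0.002,0.001,0,0,-0.261,-0.54,0,-0.005,0.002,0,0,-0.283,-0.585,0,-0.01,0.005,0,0,-0.305,-0.63,0,-0.016,0.008,0,0,-0.305,-0.63,0,-0.016,0.008,0,0])

```text
time: 9.3
tool_pos: [0.6413, -0.2765, 0.3225]
ee_rot: [2.448, 0.002, 1.124]
wrist_force: [-1.0, 0.6, -4.9]
width: 0.012
finger_force: 30.0
```

Emit:
move_arm(steps=[-0.022,-0.045,0,-0.006,0.003,0,0,-0.0435,-0.09,0,-0.012,0.006,0,0,-0.065,-0.135,0,-0.018,0.009,0,0,-0.087,-0.18,0,-0.024,0.012,0,0,-0.109,-0.225,0,-0.03,0.015,0,0,-0.13,-0.27,0,-0.037,0.018,0,0,-0.152,-0.315,0,-0.043,0.021,0,0,-0.174,-0.36,0,-0.05,0.024,0,0,-0.196,-0.405,0,-0.055,0.027,0,0,-0.218,-0.45,0,-0.061,0.03,0,0,-0.218,-0.45,0,-0.061,0.03,0,0,-0.218,-0.45,0,-0.061,0.03,0,0])

```text
time: 10.5
tool_pos: [0.5834, -0.2488, 0.3259]
ee_rot: [1.943, 0.003, 1.122]
wrist_force: [0.3, -0.3, -2.7]
width: 0.0122
finger_force: 30.0
```

```bash
python3 - <<'E'
from h import *
o=get_obs(); print(o["joint_positions"],o["tool_pos"],o["ee_rot"],o["wrist_force"])
p,_=save("side","side3.png"); q,_=snapshot("top")
a=cv2.resize(p[20:300,200:520],(640,560)); cv2.imwrite("pics/c3.png",a[:,:,::-1])
for c in("top","side"): print(c,[(round(r["score"],2),np.round(r["uv"])) for r in spot_point(c,"stone_0")])
E
```

```text
[-0.53411716 -0.41308541  2.01383681  0.22870294  0.35166647 -0.24880195] [ 0.58343703 -0.24877767  0.32585542] [1.94277769 0.0028771  1.12172782] [ 0.25923631 -0.27904219 -2.70207474]
top [(0.6, array([414., 218.])), (0.59, array([419., 230.])), (0.42, array([410., 235.])), (0.29, array([190., 354.]))]
side []
```

View pics/c3.png

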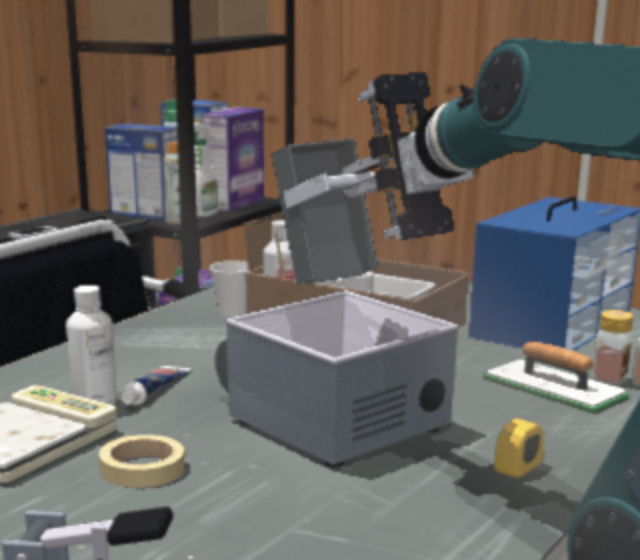

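Emit:
move_arm(steps=[0,0,0,0,0,0,0,0,0,0,0,0,0,0,0.0435,0.09,0,0.01,-0.005,0.01,0,0.087,0.18,0,0.02,-0.01,0.02,0,0.13,0.27,0,0.02,-0.01,0.03,0,0.174,0.36,0,0.02,-0.01,0.03,0,0.218,0.45,0,0.02,-0.01,0.03,0,0.261,0.54,0,0.02,-0.01,0.03,0,0.305,0.63,0,0.02,-0.01,0.03,0,0.392,0.81,0,0.02,-0.01,0.03,0,0.47,0.97,0,0.01,-0.01,0.03,0,0.523,1.08,0,0,0,0.03,0])

```text
time: 11.9
tool_pos: [0.5842, -0.2507, 0.3571]
ee_rot: [3.091, 0.001, 1.121]
wrist_force: [0.7, 0.7, -3.2]
width: 0.0117
finger_force: 30.0
```

```bash
python3 - <<'E'
from h import *
o=get_obs(); print(o["joint_positions"],o["tool_pos"],o["ee_rot"],o["wrist_force"])
E
```

```text
[-4.95203734e-01  2.65666930e-01  8.93990611e-01  1.46017451e-03
  1.93183354e+00 -4.50238726e-02] [ 0.58419749 -0.25066963  0.35707424] [3.09148121e+00 9.16941214e-04 1.12114351e+00] [ 0.71957869  0.69944615 -3.15979478]
```

Emit:
move_arm(steps=[0,0,0,-0.004,0.01,0,0,0,0,0,-0.013,0.035,0,0,0,0,0,-0.026,0.07,0,0,0,0,0,-0.041,0.11,0,0,0,0,0,-0.056,0.15,0,0,0,0,0,-0.071,0.19,0,0,0,0,0,-0.084,0.225,0,0,0,0,0,-0.092,0.245,0,0,0,0,0,-0.094,0.25,0,0,0,0,0,-0.094,0.25,0,0,0,0,0,-0.094,0.25,0,0])

```text
time: 13.0
tool_pos: [0.4894, 0.0002, 0.3558]
ee_rot: [3.088, -0.0, 1.122]
wrist_force: [0.3, 0.0, -3.5]
width: 0.0116
finger_force: 30.0
```

```bash
python3 - <<'E'
from h import *
o=get_obs(); print(o["joint_positions"],o["tool_pos"],o["ee_rot"],o["wrist_force"])
p,_=save("top","top4.png"); q,_=save("side","side4.png")
a=cv2.resize(p[120:290,350:520],(510,510)); b=cv2.resize(q[90:260,300:470],(510,510),interpolation=2)
cv2.imwrite("pics/c4.png",cv2.resize(np.hstack([a,b]),(800,400))[:,:,::-1])
for r in spot_point("top","stone_0"): print(round(r["score"],2),np.round(r["uv"]),atz("top",r["uv"],.075))
E
```

```text
[-0.10323652 -0.07048623  1.26213229 -0.01863482  1.89976727  0.33894231] [4.89447746e-01 2.25629986e-04 3.55768539e-01] [ 3.08845839e+00 -3.68913399e-04  1.12216423e+00] [ 0.25283411  0.03738478 -3.54947284]
0.63 [440. 218.] [ 0.60201435 -0.29442118  0.075     ]
0.63 [414. 216.] [ 0.60646098 -0.24110956  0.075     ]
0.5 [403. 229.] [ 0.57975293 -0.21708701  0.075     ]
0.49 [420. 224.] [ 0.5894681  -0.25239679  0.075     ]
0.42 [408. 231.] [ 0.57660408 -0.22549004  0.075     ]
0.38 [439. 240.] [ 0.55639388 -0.2892232   0.075     ]
```

View pics/c4.png

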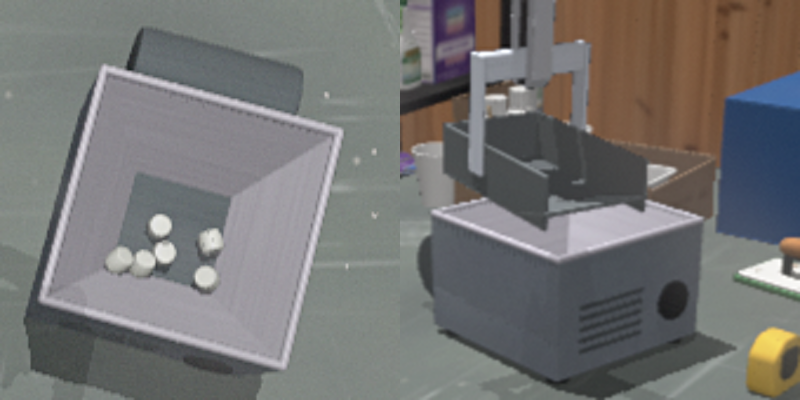

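Emit:
move_arm(steps=[0.023,0.048,0,0,0,-0.01,0,0.023,0.048,0,0,0,-0.035,0,0.023,0.048,0,0,0,-0.07,0,0.023,0.048,0,0,0,-0.105,0,0.023,0.048,0,0,0,-0.14,0,0.023,0.048,0,0,0,-0.175,0,0.023,0.048,0,0,0,-0.205,0,0.023,0.048,0,0,0,-0.225,0,0.023,0.048,0,0,0,-0.238,0,0.023,0.048,0,0,0,-0.245,0,0.023,0.048,0,0,0,-0.249,0,0.023,0.048,0,0,0,-0.251,0])

```text
time: 14.35
tool_pos: [0.4901, 0.0006, 0.1052]
ee_rot: [-3.14, -0.0, 1.123]
wrist_force: [-0.4, -0.5, -2.8]
width: 0.0122
finger_force: 30.0
```

Emit:
move_arm(steps=[0,0,0,0,0,0,0,0,0,0,0,0,0,0])

```text
time: 14.55
tool_pos: [0.49, 0.0008, 0.1055]
ee_rot: [-3.14, -0.0, 1.123]
wrist_force: [0.4, -0.2, -2.4]
width: 0.0119
finger_force: 30.0
```

Emit:
move_arm(steps=[0,0,0,0,0,-0.002,0,0,0,0,0,0,-0.004,0,0,0,0,0,0,-0.004,0,0,0,0,0,0,-0.004,0])

```text
time: 14.95
tool_pos: [0.4894, 0.0008, 0.1006]
ee_rot: [-3.139, 0.0, 1.123]
wrist_force: [0.8, 1.4, -2.8]
width: 0.0122
finger_force: 30.0
```

Emit:
move_arm(steps=[0,0,0,0,0,-0.001,0,0,0,0,0,0,-0.002,0,0,0,0,0,0,-0.002,0,0,0,0,0,0,-0.002,0])

```text
time: 15.35
tool_pos: [0.4894, 0.0009, 0.1005]
ee_rot: [-3.139, -0.0, 1.123]
wrist_force: [-4.3, 1.1, 6.5]
width: 0.012
finger_force: 30.0
```

Emit:
move_arm(steps=[0,0,0,0,0,0,0.2,0,0,0,0,0,0,0.4,0,0,0,0,0,0,0.6,0,0,0,0,0,0,0.6,0,0,0,0,0,0,0.6,0,0,0,0,0,0,0.6,0,0,0,0,0,0,0.6,0,0,0,0,0,0,0.6,0,0,0,0,0,0,0.6,0,0,0,0,0,0,0.6])

```text
time: 16.35
tool_pos: [0.4894, 0.0008, 0.0985]
ee_rot: [-3.138, 0.0, 1.123]
wrist_force: [-0.7, 1.0, 0.5]
width: 0.0567
finger_force: 0.0
```

Emit:
move_arm(steps=[0,0,0,0,0,0.02,0.6,0,0,0,0,0,0.06,0.6,0,0,0,0,0,0.1,0.6,0,0,0,0,0,0.14,0.6,0,0,0,0,0,0.14,0.0,0,0,0,0,0,0.14,0.0])

```text
time: 16.95
tool_pos: [0.4899, 0.0008, 0.2396]
ee_rot: [-3.141, -0.001, 1.123]
wrist_force: [0.1, 0.2, -0.6]
width: 0.044
finger_force: 0.0
```

```bash
python3 - <<'E'
from h import *
o=get_obs(); print(o["joint_positions"],o["tool_pos"],o["ee_rot"],o["wrist_force"],o["width"])
save("side","side5.png"); p,d=snapshot("top")
for c in("top","side"):
    for n,z in(("lever_pad",.101),("tote",0)):
        r=spot_point(c,n)
        if r: print(c,n,r[0]["score"],r[0]["uv"],atz(c,r[0]["uv"],z))
E
```

```text
[-1.14776700e-01 -5.03032462e-02  1.47091808e+00  8.68630665e-04
  1.72130549e+00  3.33309404e-01] [0.48986764 0.0007923  0.23960954] [-3.14100208e+00 -7.04401169e-04  1.12284012e+00] [ 0.13791975  0.22450085 -0.615516  ] 0.043952542854355375
top lever_pad 0.76 [181.6, 261.3] [0.52152563 0.23817399 0.101     ]
top tote 0.7 [300.0, 278.8] [0.4858274  0.00246775 0.        ]
side lever_pad 0.55 [271.5, 280.2] [0.51455986 0.24079161 0.101     ]
side tote 0.71 [351.4, 281.1] [ 0.49584984 -0.00085775  0.        ]
```

View pics/side5.png

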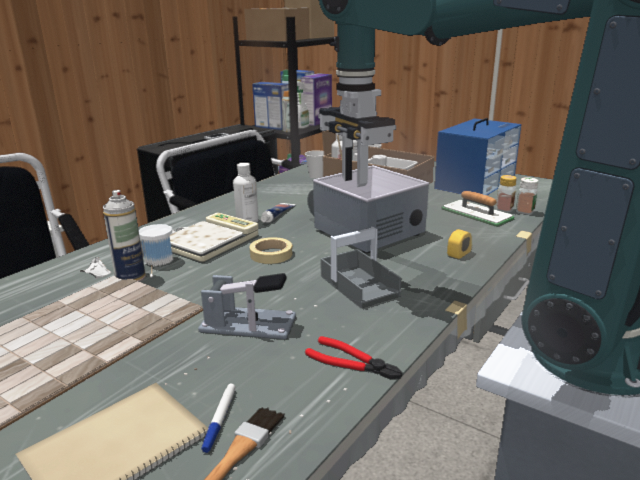

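Emit:
move_arm(steps=[0,0,0,0.004,0.035,0,0,0,0,0,0.01,0.08,0,0,0,0,0,0.015,0.125,0,0,0,0,0,0.02,0.17,0,0,0,0,0,0.026,0.215,0,0,0,0,0,0.029,0.236,-0.02,0,0,0,0,0.029,0.236,-0.05,0,0,0,0,0.029,0.236,-0.08,0,0,0,0,0.029,0.236,-0.1,0,0,0,0,0.029,0.236,-0.11,0,0,0,0,0.029,0.236,-0.11,0,0,0,0,0.029,0.236,-0.11,0])

```text
time: 18.45
tool_pos: [0.5188, 0.2369, 0.1293]
ee_rot: [-3.139, -0.001, 1.123]
wrist_force: [1.1, -0.7, 0.3]
width: 0.0001
finger_force: 0.0
```

Emit:
move_arm(steps=[0,0,0,0,0,-0.005,0,0,0,0,0,0,-0.01,0,0,0,0,0,0,-0.015,0,0,0,0,0,0,-0.02,0,0,0,0,0,0,-0.024,0,0,0,0,0,0,-0.028,0,0,0,0,0,0,-0.028,0,0,0,0,0,0,-0.028,0])

```text
time: 19.25
tool_pos: [0.5182, 0.2367, 0.1007]
ee_rot: [-3.138, 0.001, 1.123]
wrist_force: [-3.4, -1.2, 4.8]
width: 0.0005
finger_force: 2.1
```

Emit:
move_arm(steps=[0,0,0,0,0,-0.003,0,0,0,0,0,0,-0.006,0,0,0,0,0,0,-0.008,0,0,0,0,0,0,-0.008,0,0,0,0,0,0,-0.008,0,0,0,0,0,0,-0.008,0,0,0,0,0,0,-0.008,0,0,0,0,0,0,-0.008,0])

```text
time: 20.05
tool_pos: [0.5181, 0.2367, 0.093]
ee_rot: [-3.138, 0.001, 1.123]
wrist_force: [-1.9, -2.3, 6.0]
width: 0.0007
finger_force: 2.9
```

```bash
python3 - <<'E'
from h import *
o=get_obs(); print(o["tool_pos"],o["wrist_force"],o["qvel"])
q,d=snapshot("side"); cv2.imwrite("pics/c6.png",cv2.resize(q[240:350,180:320],(770,605))[:600,:,::-1])
r=silhouettes("side","run_lever"); P=cloud("side",d,r[0]["pixels"])
yaw=.451; x=np.array([np.cos(yaw),np.sin(yaw)]); s=(P[:,:2]-[.564,.2585])@x; t=(P[:,:2]-[.564,.2585])@[-x[1],x[0]]
for a in np.arange(-.08,.06,.01):
    k=(s>a)&(s<a+.01)&(abs(t)<.03)
    if k.sum()>3: print(round(a,2),k.sum(),np.percentile(P[k,2],95).round(4))
E
```

```text
[0.51813364 0.23669001 0.09296005] [-1.91879989 -2.27817676  5.96762745] [-2.83320353e-06  1.25674766e-03 -5.35912649e-04 -1.45240142e-03
  6.57065389e-04  2.62408077e-04]
-0.08 83 0.0783
-0.07 92 0.0795
-0.06 75 0.0799
-0.05 61 0.0793
-0.04 80 0.08
-0.03 63 0.0789
-0.02 13 0.0766
-0.01 8 0.0763
-0.0 48 0.0766
0.01 48 0.0768
0.02 57 0.077
0.03 54 0.077
0.04 74 0.081
0.05 65 0.0824
0.06 20 0.0807
```

View pics/c6.png

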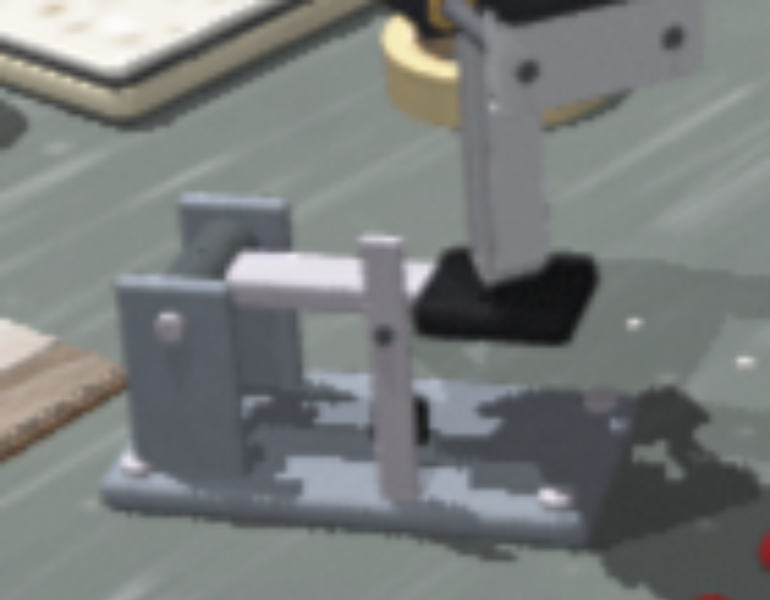

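The lever arm reads level at 77 mm along its length. In the crop the fingertip rests on the pad at about (510,280). I'll hold there, then check the rest before handing in.

Emit:
move_arm(steps=[0,0,0,0,0,-0.001,0,0,0,0,0,0,-0.001,0,0,0,0,0,0,-0.001,0,0,0,0,0,0,-0.001,0,0,0,0,0,0,-0.001,0,0,0,0,0,0,-0.001,0,0,0,0,0,0,-0.001,0,0,0,0,0,0,-0.001,0,0,0,0,0,0,-0.001,0,0,0,0,0,0,-0.001,0])

```text
time: 21.15
tool_pos: [0.5181, 0.2367, 0.092]
ee_rot: [-3.138, 0.001, 1.123]
wrist_force: [-3.0, -1.9, 6.7]
width: 0.0006
finger_force: 3.1
```

```bash
python3 - <<'E'
from h import *
o=get_obs(); print(o["tool_pos"],o["wrist_force"])
if o["wrist_force"][2]>3: print(close_job())
E
```

```text
[0.51809639 0.23669094 0.09203006] [-3.03013335 -1.93670226  6.68262072]
the job is handed in; nothing more can be done
None
```

I handed the job in at about 21 s: all six stones are in the hopper, the empty tote stands upright and released, and the fingers are holding the lever at about half travel with roughly 7 N; no verdict came back.

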